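# Seat a centrifuge rotor and spin it by hand to check that it runs free

### The arm

A 6-joint arm with a two-finger parallel gripper is mounted at the origin on the work surface. World frame = base frame: x ahead of the robot, y to its left, z up, the work surface at z = 0. Lengths are in m, angles in rad, forces in N, time in s.
With the tool pointing down it reaches from about 0.25 to 0.8 m from the base axis. Payload 8.5 kg.
Tool frame: the origin (TCP) lies on the mounting face of the last link; the fingertips stand 173 mm ahead of it and the grasp point (between the pads) lies 155 mm ahead of it; z points along the fingers, x is the direction in which the jaws open and shut, and the axes are right-handed (so a half turn about z gives the same grasp; the last joint's range is limited). The gripper opens to 85 mm and grips with 20 to 120 N. Pads are 22 mm wide; open, the fingers measure 114 mm over their backs; the gripper's body (76 mm by 85 mm) begins 54 mm behind the grasp point. The pads swing forward as they close: fully open they stand 13 mm farther back than shut.
Start: joints at [1.321, 0.238, -0.013, 1.319, 0, 1.571], TCP at [0.13, 0.509, 0.405] pointing down, gripper open.
Joint ranges: [-2.66, 2.66], [-1.03, 1.9], [-1.14, 1.46], [-1.82, 2.27], [-1.45, 1.34], [-3.14, 3.14]. Speed limits (rad/s): [2.22, 2.22, 2.79, 3.14, 3.14, 3.14].

### API

Orientations are given as [roll, pitch, yaw] about the fixed x, y, z axes, in that order (R = Rz(yaw) Ry(pitch) Rx(roll)).
In Python, from cell import robot gives the robot as it stands.
- The arm moves only by the shell command python3 -m inch 'ROWS' [FORCE]. ROWS is JSON, one flat list of numbers, 5 for each row, row after row: the shift along the tool's x, y, z in cm, then the turn about the tool's z in degrees, then the opening, from -1 (shut) to 1 (fully open). In form: [tx, ty, tz, yaw, jaw, tx, ty, tz, yaw, jaw, ...]. A call has 1 to 12 rows; each row is the pose to reach, as a shift and turn from the pose commanded when the call began, along the tool's axes at that moment; what a row does not reach only later rows make up. A row lasts 1/12 s, in which the tool goes at most 41.7 mm and 7.16 degrees, less where a joint would pass 70% of its speed; a pose out of reach is approached as far as the arm can. A call with a gripper value outside its range is refused whole. The fingers move at their own pace and stop on an object; FORCE is the grip in N (left out, the last holds). Time passes only in rows, so rows that repeat a pose let the fingers close. It gives the time, the measured TCP pose, the force and the opening at its end, in the units of the state.
- robot.state(): the state, without advancing time (a new reading comes with each control period).
- robot.camera(name): name is "side" or "top" or "wrist"; returns a dict with "img" (480x640x3 uint8, blue, green, red), "fovy" (degrees; the focal length in pixels is half the picture's height over the tangent of half this angle, whatever the lens; pixels are square), "cx", "cy" (the principal point, pixels), "xyz" and "rotation" of the camera in the world; the wrist camera has in their place "T_tool_cam" (4x4, takes a point from camera to tool coordinates, whose origin is the TCP and whose axes are the tool frame's). Camera axes: x right, y down, z forward; pixel columns grow to the right and rows downward; lengths in m; the calibration is good to about 2 mm. A picture is of the moment at which its call begins: read the wrist's pose just before it. There is no depth.
- robot.sign_off(): hands the job in, once; it reports no verdict.
The state is a dict: "t": time; "qpos": joint angles; "qvel": joint speeds; "joint_efforts": joint torques, N m; "position": TCP position; "tcp_rot": TCP orientation; "ft_force": force on the tool from outside, world axes, zero at the start; "moment": the same for the moment, N m; "opening": opening from 0.0 (shut) to 1.0 (fully open).
Only numpy, scipy, OpenCV 4.12 (cv2) and the standard library are available. Lean on these libraries where they do the work, as an engineer would, in place of code of your own. Each camera call takes 0.05 s, during which the arm holds its last target. There are 200 camera calls.

### The job

Fit the aluminium twelve-place rotor on the drive shaft of the open centrifuge: set it down over the shaft and turn it under light pressure until its slots drop over the drive key and it sits fully home; never force it down. Then let go of it and give it a good push by hand, so that it keeps turning freely on its own for about a second, and wait until it has come to rest, still fully home. Leave the other things on the bench where they are.

Things in the scene. Friction and masses are not known exactly. Their poses are not given: they have to be found in the camera images.
- rotor: Aluminium rotor: round dish, 124 mm across, 0.7 to 0.95 kg, twelve dark tube holes in its sloping inside. Origin: centre of its flat underside, z up, x along its bar handle. Rim top 40 mm above the origin, 58 to 62 mm out, sloping down inward to a floor 18 mm up between 32 and 13 mm from the axis. Stands loose, level on the bench at the start.
- bar (a point): Middle of the top of the rotor's bar handle, on its axis, 70 mm above its underside; the straight bar to lift and push it by is 64 mm long along the rotor's x, 12 mm thick along its y and 26 mm high (44 to 70 mm above the underside), on a hub 26 mm across.
- bore (a point): Centre of the hole in the rotor's underside, level with it: a round bore, 13 mm across, 44 mm deep, and across it two crossed slots, 6.4 mm wide, 8.5 mm deep, one along the rotor's x, one along its y, for the drive key. With the key along either (within about 5 degrees) the rotor can go home; on other headings it stops 7 mm high on the key.
- drive_seat (a point): Point on the vertical drive axis, 70 mm above the bench, where the underside of a weightless seated rotor would be (its hub then rests on the shaft's shoulder, 28 mm across); x points to the open lid. Motor and shaft stand on rubber mounts that give 1 mm per 6 N of downward load: a seated, released rotor rests 1 to 2 mm below this point, one resting on the key 5 to 6 mm above it.
- shaft_tip (a point): Tip of the steel drive shaft, 43 mm above drive_seat. The shaft is 11 mm across, tapering over its last 7 mm to 5 mm. Near its foot a level drive key, polished and greased,, 26 mm long, 4 mm wide, flat top 8 mm above drive_seat, goes through it; its heading is not measured. The drive spins freely (8 mN m drag): a rotor pressed hard on the key or held askew drags it round; lightly pressed (2 to 8 N) and upright it slides over it.
- centrifuge: White bench centrifuge, 210 mm wide, 260 mm deep, fixed. Origin under its centre; x from front panel to lid hinge. Flat top 115 mm above the bench; in it a round bowl 150 mm across, centred on the drive axis, 15 mm from the middle towards the front panel. The open lid rises at the hinge end, 137 mm from the drive axis, leans outward and reaches 355 mm above the bench.
- strip_rotor: Bystander: grey plastic square rotor for tube strips, 102 mm across, 34 mm high, low round knob. Origin under its centre.
- tube_rack: Bystander: white tube rack, 90 x 170 x 51 mm. Origin under its centre.
- tip_box: Bystander: clear pipette-tip box, 82 x 122 x 58 mm. Origin under its centre.
- slide_box: Bystander: flat grey box with black lid, 87 x 102 x 33 mm. Origin under its centre.
- pipette: Bystander: pipette lying flat, 250 mm long along its x (from -20 to 230 mm), 39 mm high. Origin on the bench under its handle end.
- t_key: Bystander: T-handled hex key lying flat, 110 mm long along its x, crossbar 80 mm at the origin, 12 mm high.
- jar: Bystander: small amber jar, 54 mm across, 70 mm high. Origin under its centre.
Mind the look-alikes: they are no part of the job. Leave any blue look-alike of the rotor alone.

How it is judged:
On the way, in this order (a step that is already met when the one before it is completed fails the run):
1. the rotor sits fully home on the drive, its slots over the key, turning no faster than 0.7 rad/s (z of rotor in the frame of drive_seat below 0.0015 m and horizontal distance between rotor and drive_seat below 0.003 m and angle between rotor's own z axis and vertical below 0.05 rad and angular speed of rotor below 0.7 rad/s), for 0.2 s.
2. the rotor, home and touched by no part of the robot, keeps turning on its own at over 1.5 rad/s for 0.7 s (z of rotor in the frame of drive_seat below 0.0015 m and horizontal distance between rotor and drive_seat below 0.003 m and angle between rotor's own z axis and vertical below 0.05 rad and contact force between each of the fingers, the arm and rotor below 0.05 N and angular speed of rotor above 1.5 rad/s), for 0.7 s.
At the end, for the whole second after the job is handed in: After coasting untouched at over 1.5 rad/s for 0.7 s, the rotor is at rest (under 0.1 rad/s), released, fully home (underside at most 1.5 mm above drive_seat, within 3 mm of the drive axis, level within 3 degrees). No bystander was ever moved over 30 mm (z of rotor in the frame of drive_seat below 0.0015 m and horizontal distance between rotor and drive_seat below 0.003 m and angle between rotor's own z axis and vertical below 0.05 rad and contact force between each of the fingers, the arm and rotor below 0.05 N and angular speed of rotor below 0.1 rad/s).
It fails at once if the rotor is forced down on the drive (over 28 N) while it is not home (contact force between rotor and centrifuge above 28 N and z of rotor in the frame of drive_seat above 0.0015 m).
It fails at once if a bystander on the bench is moved by more than 30 mm (distance of any of strip_rotor, tube_rack, tip_box, slide_box, pipette, t_key, jar from where it was at the start of the episode above 0.03 m).
It also fails if it takes over 72 s, if anything falls off the work surface, if the arm or the gripper's body presses on something with over 40 N, if the wrist force passes 120 N, or if a joint passes its speed limit or range.

## Working session

There is one attempt and no reset: what is moved stays moved. The work goes in short steps, Python scripts to look and compute and a shell command to move; the robot and the scene stay as the last step left them, time stands still between calls to the robot, and variables do not carry over. Pictures are saved under pics/ and viewed, about 8 in all and at most 12, crops included, and the job is handed in when it is done.

```bash
mkdir -p pics; ls; python3 - <<'E'
from cell import robot
import cv2, numpy as np
print(robot.state())
for n in ("top","side","wrist"):
    c=robot.camera(n); cv2.imwrite(f"pics/{n}0.png",c["img"])
    print(n,{k:(np.round(v,4).tolist() if not isinstance(v,str) else v) for k,v in c.items() if k!="img"})
E
```

```text
pics
{'t': 0.0, 'qpos': array([ 1.32097414e+00,  2.38779233e-01, -1.42387475e-02,  1.31918946e+00,
        2.36020127e-05,  1.57080844e+00]), 'qvel': array([-7.92437923e-04, -1.84600833e-04, -3.76083933e-06, -9.54741263e-04,
       -8.27543541e-04, -1.19137277e-03]), 'joint_efforts': array([ 2.30126483e-03, -5.38789129e+01,  3.46436656e+01,  1.82838156e-02,
        1.14294139e-04, -1.34418659e-05]), 'position': array([0.12975438, 0.50854927, 0.40408429]), 'tcp_rot': array([-3.14156907e+00,  1.41111775e-03,  1.32096203e+00]), 'ft_force': array([-0.48348101,  0.08675682, -0.24500356]), 'moment': array([ 0.03445895, -0.04632288,  0.02396655]), 'opening': 1.0007312071048051}
top {'fovy': 43.5799, 'cx': 319.9284, 'cy': 244.0715, 'xyz': [0.2054, 0.1184, 1.4381], 'rotation': [-2.931, 0.004, -1.5416]}
side {'fovy': 51.2605, 'cx': 312.7791, 'cy': 241.0814, 'xyz': [-0.062, -0.4139, 0.8084], 'rotation': [-2.3036, 0.0061, -0.8033]}
wrist {'fovy': 65.0495, 'cx': 317.782, 'cy': 235.1453, 'T_tool_cam': [[1.0, 0.0012, 0.0002, -0.0007], [-0.0012, 0.9489, 0.3155, -0.0817], [0.0002, -0.3155, 0.9489, 0.0314], [0.0, 0.0, 0.0, 1.0]]}
```

View pics/top0.png

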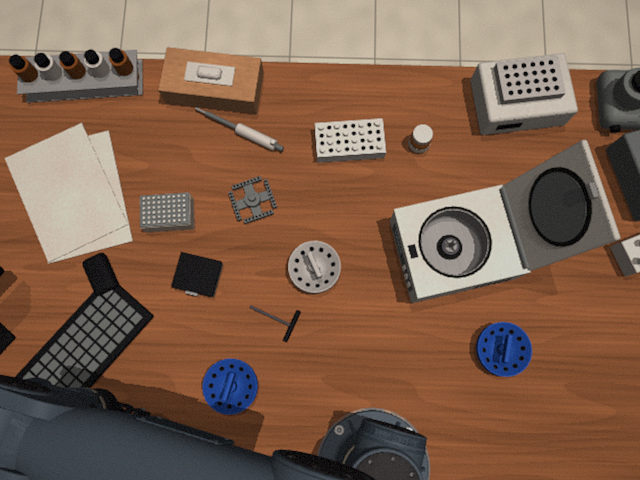

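View pics/side0.png

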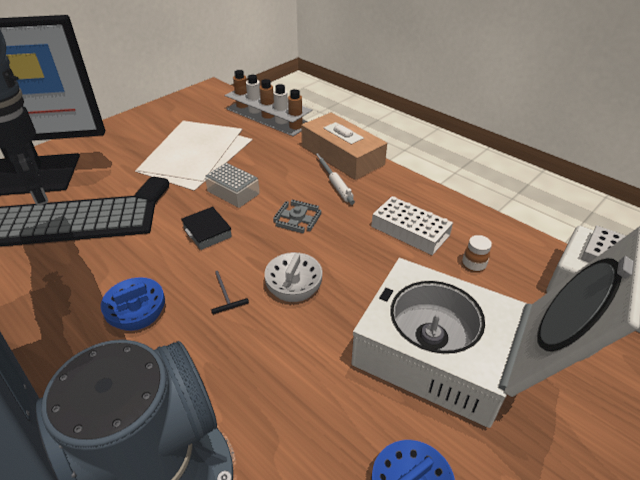

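Candidates in the top picture: the aluminium rotor at (314,267), blue look-alikes at (230,387) and (503,349), and the grey strip rotor at (252,200). I choose (314,267). The drive shaft is near (450,246). Next, one composite close crop of both.

```bash
python3 - <<'E'
import cv2, numpy as np
t=cv2.imread("pics/top0.png"); s=cv2.imread("pics/side0.png")
def cr(i,x,y,w=80,h=60): return cv2.resize(i[y:y+h,x:x+w],(400,300),interpolation=cv2.INTER_CUBIC)
# scale 5
cv2.imwrite("pics/c1.png",np.vstack([np.hstack([cr(t,275,237),cr(t,410,215)]),np.hstack([cr(s,254,245),cr(s,395,290)])]))
E
```

```text
(no output)
```

View pics/c1.png

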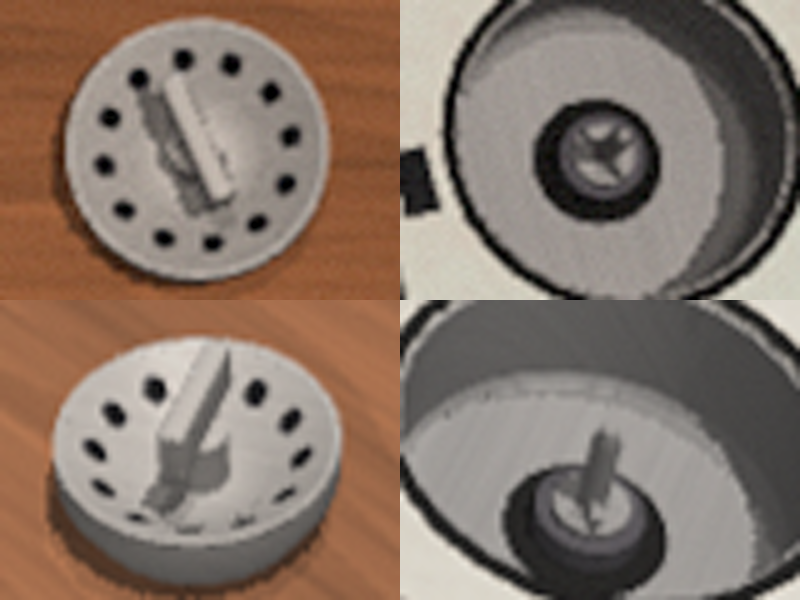

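```bash
cat > h.py <<'E'
import numpy as np, cv2
from scipy.spatial.transform import Rotation as R
def ray(c,px):
    f=240/np.tan(np.radians(c["fovy"])/2); d=np.array([(px[0]-c["cx"])/f,(px[1]-c["cy"])/f,1.])
    if "T_tool_cam" in c:
        T=np.array(c["T_tool_cam"]); s=c["state"]; Rt=R.from_euler("xyz",s["tcp_rot"]).as_matrix()
        return Rt@T[:3,3]+s["position"], Rt@T[:3,:3]@d
    return np.array(c["xyz"]), R.from_euler("xyz",c["rotation"]).as_matrix()@d
def at(c,px,z):
    o,d=ray(c,px); return o+d*(z-o[2])/d[2]
def tri(*rays):
    A=sum((np.eye(3)-np.outer(d,d)/(d@d)) for o,d in rays); b=sum((np.eye(3)-np.outer(d,d)/(d@d))@o for o,d in rays)
    return np.linalg.solve(A,b)
def totool(s,v): return R.from_euler("xyz",s["tcp_rot"]).as_matrix().T@np.asarray(v)
E
cat > cams.py <<'E'
TOP={'fovy': 43.5799, 'cx': 319.9284, 'cy': 244.0715, 'xyz': [0.2054, 0.1184, 1.4381], 'rotation': [-2.931, 0.004, -1.5416]}
SIDE={'fovy': 51.2605, 'cx': 312.7791, 'cy': 241.0814, 'xyz': [-0.062, -0.4139, 0.8084], 'rotation': [-2.3036, 0.0061, -0.8033]}
E
python3 - <<'E'
from h import *; from cams import *
np.set_printoptions(precision=4,suppress=True)
print("rim top",at(TOP,(314.5,267),.04)," side", at(SIDE,(254+197/5,245+(445-300)/5),.04))
b1,b2=at(TOP,(275+176/5,237+78/5),.07),at(TOP,(275+222/5,237+198/5),.07)
print("bar",b1,b2,(b1+b2)/2,np.degrees(np.arctan2(*(b1-b2)[1::-1])))
print("key top",at(TOP,(450.2,246),.078),"side tip",at(SIDE,(436.6,316.6),.113),"side key",at(SIDE,(433,331.5),.078))
t=cv2.imread("pics/top0.png"); m=cv2.inRange(t,(0,0,0),(60,60,60))
print("bowl L/R etc", [at(TOP,p,.115) for p in ((419,241),(493,243))])
E
```

```text
rim top [0.4482 0.1439 0.04  ]  side [0.4448 0.1392 0.04  ]
bar [0.4767 0.1544 0.07  ] [0.4209 0.1314 0.07  ] [0.4488 0.1429 0.07  ] 22.44475079519792
key top [ 0.4998 -0.169   0.078 ] side tip [ 0.4985 -0.1729  0.113 ] side key [ 0.4929 -0.1755  0.078 ]
bowl L/R etc [array([ 0.5014, -0.0911,  0.115 ]), array([ 0.5015, -0.2576,  0.115 ])]
```

The crop confirms it: bare aluminium rotor, bar heading about 22°, centre about (0.447, 0.142). The shaft is about (0.499, -0.172). I'll move above the rotor and turn the jaws across the bar.

```bash
python3 -m inch '[-13,19,2,-18,0, -27.7,39.8,4.4,-36.7,0, -27.7,39.8,4.4,-36.7,0, -27.7,39.8,4.4,-36.7,0, -27.7,39.8,4.4,-36.7,0, -27.7,39.8,4.4,-36.7,0, -27.7,39.8,4.4,-36.7,0, -27.7,39.8,4.4,-36.7,0, -27.7,39.8,4.4,-36.7,0, -27.7,39.8,4.4,-36.7,0, -27.7,39.8,4.4,-36.7,0, -27.7,39.8,4.4,-36.7,0]' 40; python3 -m inch '[0,0,0,0,0, 0,0,0,0,0, 0,0,0,0,0]'
python3 - <<'E'
from cell import robot; import cv2,pickle
s=robot.state(); c=robot.camera("wrist"); c["state"]=s; print(s); cv2.imwrite("pics/w1.png",c["img"]); pickle.dump(c,open("w1.pkl","wb"))
E
```

```text
t: 1.15
position: [0.4431, 0.1453, 0.3612]
tcp_rot: [3.141, 0.0, 1.961]
ft_force: [0.2, 1.4, 0.4]
opening: 0.502
t: 1.4
position: [0.4422, 0.1471, 0.3611]
tcp_rot: [-3.141, -0.0, 1.96]
ft_force: [-0.9, 0.6, -0.9]
opening: 0.504
{'t': 1.4, 'qpos': array([ 3.21024368e-01,  1.58185552e-01, -2.30702563e-01,  1.18297292e+00,
        1.91174211e-04, -6.84810288e-02]), 'qvel': array([ 0.03597053, -0.01117714, -0.00216316,  0.00101594,  0.000165  ,
       -0.00059854]), 'joint_efforts': array([ -1.68261129, -45.61021328,  33.65345836,  -0.10753146,
        -0.08025746,  -0.05612864]), 'position': array([0.44216008, 0.14705689, 0.36106376]), 'tcp_rot': array([-3.14054352e+00, -2.63581483e-04,  1.96030148e+00]), 'ft_force': array([-0.85534395,  0.59637249, -0.88055342]), 'moment': array([ 0.03175264, -0.00187666, -0.00381237]), 'opening': 0.5038422007079767}
```

View pics/w1.png

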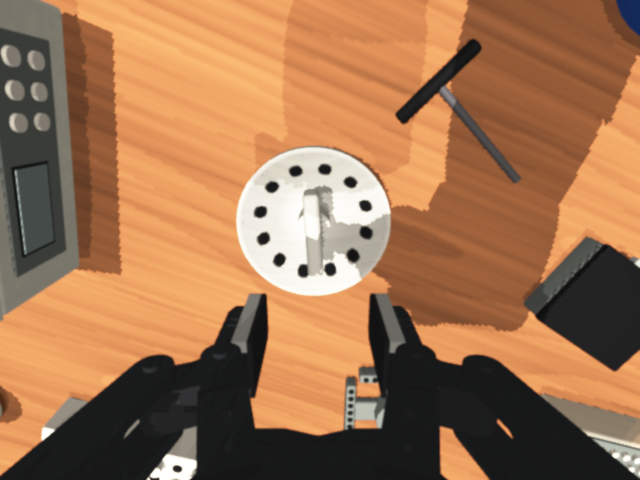

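The wrist picture shows the rotor with its rim centre at about (313.5,221) and the bar top from (312,191) to (315,274).

```bash
python3 - <<'E'
from h import *; import pickle
np.set_printoptions(precision=4,suppress=True)
c=pickle.load(open("w1.pkl","rb")); s=c["state"]
r=at(c,(313.5,221),.04); a,b=at(c,(312,191),.07),at(c,(315,273),.07)
print(r,(a+b)/2,np.linalg.norm(a-b)); 
for p in (r,(a+b)/2,b-a): print(totool(s,p-(0 if p is b-a else s["position"])))
print(totool(s,b-a))
E
```

```text
[0.4453 0.1446 0.04  ] [0.4459 0.1452 0.07  ] 0.06256594972714104
[-0.0036  0.0023  0.3211]
[-0.0032  0.003   0.2911]
[ 0.0338 -0.402   0.3615]
[ 0.002   0.0625 -0.0001]
```

```bash
python3 -m inch '[-0.34,0.26,3,-1.5,-0.1, -0.34,0.26,6,-1.5,-0.1, -0.34,0.26,9,-1.5,-0.1, -0.34,0.26,10,-1.5,-0.1, -0.34,0.26,10,-1.5,-0.1, -0.34,0.26,10,-1.5,-0.1, -0.34,0.26,10,-1.5,-0.1]'
python3 - <<'E'
from h import *
from cell import robot; import cv2,pickle
s=robot.state(); c=robot.camera("wrist"); c["state"]=s; print(s["position"],s["tcp_rot"],s["qvel"].round(3)); cv2.imwrite("pics/w2.png",c["img"][0:480]); pickle.dump(c,open("w2.pkl","wb"))
print("rotor axis in tool",totool(s,np.array([.4456,.1449,.07])-s["position"]))
E
```

```text
t: 2.03
position: [0.446, 0.1461, 0.2625]
tcp_rot: [3.14, 0.0, 1.989]
ft_force: [-0.3, 0.7, 0.3]
opening: 0.452
[0.44602756 0.14613215 0.26250167] [3.14006330e+00 1.97460429e-04 1.98939490e+00] [-0.008 -0.006  0.01  -0.001 -0.003 -0.002]
rotor axis in tool [-0.00091395 -0.00118589  0.19250027]
```

View pics/w2.png

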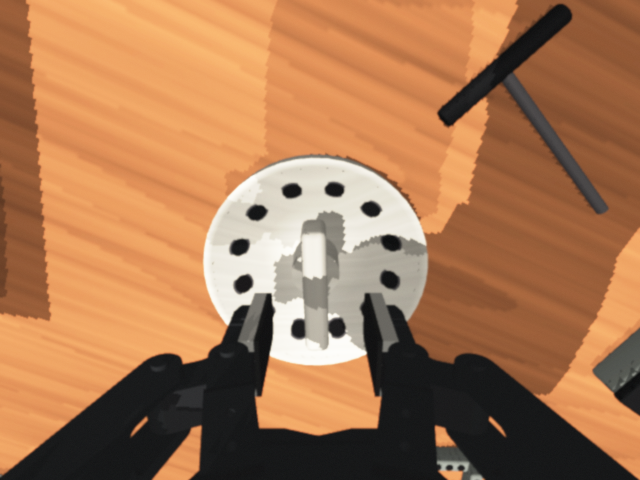

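The bar lies centred between the jaws: rim centre about (316,260), bar top from (312,230) to (317,349). I'll descend, grip and lift.

```bash
python3 - <<'E'
from h import *; import pickle
c=pickle.load(open("w2.pkl","rb")); s=c["state"]
for p,z in (((316,260),.04),((314.5,289),.07)): print(at(c,p,z),totool(s,at(c,p,z)-s["position"]))
E
python3 -m inch '[-0.1,-0.05,2,0,-0.1, -0.1,-0.05,4.15,0,-0.1, -0.1,-0.05,4.15,0,-0.1, -0.1,-0.05,4.15,0,-0.1, -0.1,-0.05,4.15,0,-1, -0.1,-0.05,4.15,0,-1, -0.1,-0.05,4.15,0,-1, -0.1,-0.05,4.15,0,-1, -0.1,-0.05,4.15,0,-1, -0.1,-0.05,4.15,0,-1, -0.1,-0.05,4.15,0,-1]' 60
```

```text
[0.44298263 0.14351086 0.04      ] [-0.00111333 -0.00418781  0.22249575]
[0.44552969 0.14400937 0.07      ] [-0.0016991  -0.00161215  0.19249977]
t: 3.0
position: [0.4466, 0.1443, 0.2213]
tcp_rot: [3.139, 0.0, 1.987]
ft_force: [-0.5, 0.1, 5.9]
opening: 0.124
```

Gripped. Lift, then go beside the shaft with the shaft in view of the wrist camera.

```bash
python3 -m inch '[0,0,-2,0,-1, 0,0,-5,0,-1, 0,0,-8,0,-1, 0,0,-11,0,-1, 0,0,-14,0,-1, 0,0,-16,0,-1, 0,0,-16,0,-1]'; python3 -m inch '[-2,0,0,0,-1, -5,0.3,0,0,-1, -9,0.5,0,0,-1, -13,0.8,0,0,-1, -17,1.1,0,0,-1, -21,1.4,0,0,-1, -25,1.7,0,0,-1, -28,1.9,0,0,-1, -30,1.95,0,0,-1, -31,1.95,0,0,-1, -31,1.95,0,0,-1, -31,1.95,0,0,-1]'
python3 - <<'E'
from h import *
from cell import robot; import cv2,pickle
s=robot.state(); c=robot.camera("wrist"); c["state"]=s; print(s["position"],s["tcp_rot"],s["qpos"].round(2),s["qvel"].round(3),s["ft_force"]); cv2.imwrite("pics/w3.png",c["img"]); pickle.dump(c,open("w3.pkl","wb"))
E
```

```text
t: 3.58
position: [0.4465, 0.1442, 0.3837]
tcp_rot: [3.136, 0.001, 1.988]
ft_force: [2.2, 0.1, -8.3]
opening: 0.127
t: 4.58
position: [0.5888, -0.1316, 0.378]
tcp_rot: [-3.139, -0.002, 1.987]
ft_force: [-0.8, 0.4, -8.2]
opening: 0.126
[ 0.5888392  -0.13157467  0.37802986] [-3.13904827e+00 -2.20314156e-03  1.98683322e+00] [-0.22  0.38  0.13  1.32  0.   -0.64] [ 0.021 -0.022 -0.007  0.006  0.004  0.001] [-0.81518581  0.39050345 -8.19838355]
```

View pics/w3.png

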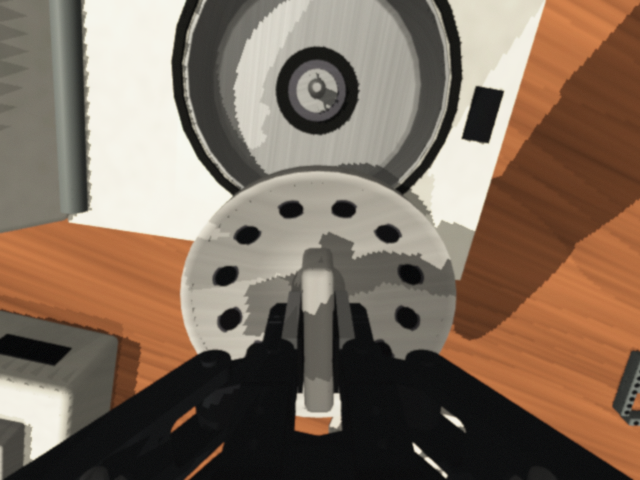

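The shaft is at about (316,88), the drive seen almost straight from above. The rotor hangs level. Next a crop for the tip and key heading.

```bash
python3 - <<'E'
import cv2
i=cv2.imread("pics/w3.png")[40:140,260:380]
cv2.imwrite("pics/c2.png",cv2.resize(i,(720,600),interpolation=cv2.INTER_CUBIC))
E
```

```text
(no output)
```

View pics/c2.png

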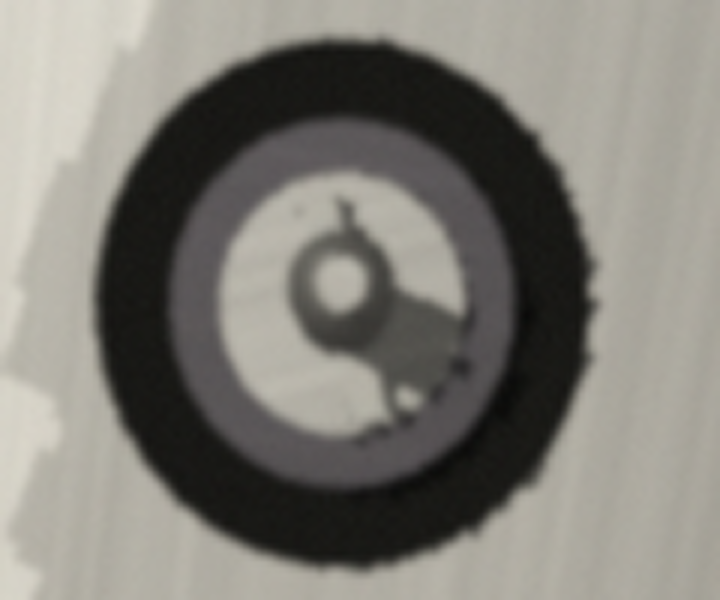

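```bash
python3 - <<'E'
from h import *; import pickle
np.set_printoptions(precision=4,suppress=True)
c=pickle.load(open("w3.pkl","rb")); s=c["state"]
for p,z in (((316.8,86.8),.113),((317,90.5),.07)): print(at(c,p,z),totool(s,at(c,p,z)-s["position"]))
z=s["position"][2]-.151
for p in ((318,262),(318,410)): print("bar",totool(s,at(c,p,z)-s["position"]))
print("rim", [totool(s,at(c,p,s["position"][2]-.181)-s["position"]) for p in ((180,290),(456,290),(318,171))])
E
```

```text
[ 0.5016 -0.1704  0.113 ] [-0.0008 -0.0948  0.2653]
[ 0.5015 -0.1703  0.07  ] [-0.0008 -0.0948  0.3083]
bar [-0.0001 -0.0325  0.1511]
bar [-0.      0.0306  0.1509]
rim [array([-0.0608, -0.0069,  0.1809]), array([ 0.0607, -0.0069,  0.1812]), array([-0.0001, -0.0591,  0.1812])]
```

```bash
python3 -m inch '[0,-1.5,0,-3,-1, 0,-4,0,-6,-1, 0,-6.5,0,-9,-1, -0.1,-8.5,1,-13,-1, -0.1,-9.5,2,-13,-1, -0.1,-9.5,3,-13,-1, -0.1,-9.5,3.5,-13,-1, -0.1,-9.5,3.5,-13,-1, -0.1,-9.5,3.5,-13,-1, -0.1,-9.5,3.5,-13,-1]'
python3 - <<'E'
from h import *
from cell import robot
s=robot.state(); print(s["position"],s["tcp_rot"],s["ft_force"],s["moment"]); print(totool(s,np.array([.50155,-.17035,.113])-s["position"]))
c=robot.camera("side"); cv2.imwrite("pics/s2.png",cv2.resize(c["img"][200:380,330:550],None,fx=3,fy=3))
E
```

```text
t: 5.47
position: [0.5035, -0.1704, 0.3452]
tcp_rot: [3.141, 0.001, 2.216]
ft_force: [0.2, 1.1, -8.0]
opening: 0.125
[ 0.50354067 -0.17037721  0.34524552] [3.14118607e+00 5.91952030e-04 2.21552371e+00] [ 0.1905741   1.10523131 -8.04431243] [-0.05277433  0.00088052  0.00476358]
[ 0.00135558 -0.00166915  0.2322441 ]
```

View pics/s2.png

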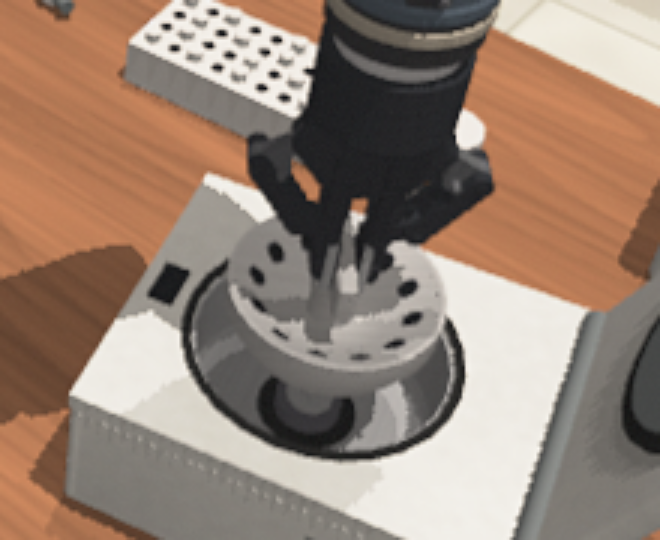

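The rotor hangs over the bowl and the shaft, aligned within about 2 mm. I'll correct and lower it gently onto the tip.

```bash
python3 -m inch '[0.13,-0.2,0,0,-1, 0.13,-0.2,0,0,-1, 0.13,-0.2,0.5,0,-1, 0.13,-0.2,1,0,-1, 0.13,-0.2,1.3,0,-1, 0.13,-0.2,1.5,0,-1, 0.13,-0.2,1.7,0,-1, 0.13,-0.2,1.7,0,-1]'
python3 -m inch '[0,0,0.3,0,-1, 0,0,0.6,0,-1, 0,0,0.9,0,-1, 0,0,1.2,0,-1, 0,0,1.5,0,-1, 0,0,1.5,0,-1]'
python3 -c "
from cell import robot
s=robot.state(); print(s['position'],s['tcp_rot'],s['ft_force'],s['moment'])"
```

```text
t: 6.18
position: [0.5003, -0.171, 0.3274]
tcp_rot: [-3.141, -0.001, 2.215]
ft_force: [-0.5, 0.5, -9.0]
opening: 0.128
t: 6.68
position: [0.5001, -0.1711, 0.3121]
tcp_rot: [-3.14, -0.001, 2.214]
ft_force: [-1.1, -2.4, -8.8]
opening: 0.121
[ 0.50012434 -0.17112311  0.31213611] [-3.14039003e+00 -5.51646473e-04  2.21442005e+00] [-1.13531165 -2.4389991  -8.79009031] [-0.48667054  0.35433235  0.01081669]
```

The shaft tip has entered the bore without load. I'll ease the small side force and go on down.

```bash
python3 -m inch '[-0.05,-0.1,0,0,-1, -0.05,-0.1,0.3,0,-1, -0.05,-0.1,0.6,0,-1, -0.05,-0.1,0.9,0,-1, -0.05,-0.1,0.9,0,-1]'
python3 -c "
from cell import robot
s=robot.state(); print(s['position'],s['tcp_rot'],s['ft_force'],s['moment'])"
```

```text
t: 7.1
position: [0.4999, -0.1719, 0.3032]
tcp_rot: [-3.141, -0.001, 2.215]
ft_force: [-0.3, 0.3, -8.6]
opening: 0.129
[ 0.49986429 -0.17193287  0.30320563] [-3.14138206e+00 -6.70977853e-04  2.21463431e+00] [-0.2798751   0.34129596 -8.62493141] [0.04105226 0.05296955 0.01747667]
```

```bash
python3 -m inch '[0,0,0.2,0,-1, 0,0,0.4,0,-1, 0,0,0.4,0,-1, 0,0,0.4,0,-1]';python3 -m inch '[0,0,0.1,0,-1, 0,0,0.1,0,-1, 0,0,0.1,0,-1]'
python3 -c "
from cell import robot
s=robot.state(); print(s['position'],s['ft_force'],s['moment'])"
```

```text
t: 7.43
position: [0.5, -0.172, 0.2998]
tcp_rot: [-3.142, -0.0, 2.215]
ft_force: [0.3, 0.5, -8.7]
opening: 0.125
t: 7.68
position: [0.5, -0.172, 0.2989]
tcp_rot: [3.142, 0.0, 2.215]
ft_force: [0.0, 0.1, -8.9]
opening: 0.125
[ 0.49996399 -0.17202859  0.29892269] [ 0.02647854  0.06371662 -8.94868135] [-0.00583508  0.06341687 -0.0205551 ]
```

```bash
python3 -m inch '[0,0,0.1,0,-1, 0,0,0.1,0,-1, 0,0,0.1,0,-1]';python3 -m inch '[0,0,0.1,0,-1, 0,0,0.1,0,-1, 0,0,0.1,0,-1]'
```

```text
t: 7.93
position: [0.4999, -0.172, 0.2979]
tcp_rot: [-3.142, 0.0, 2.215]
ft_force: [-0.2, -0.0, -8.9]
opening: 0.128
t: 8.18
position: [0.4999, -0.172, 0.2968]
tcp_rot: [-3.141, -0.0, 2.215]
ft_force: [0.6, 0.3, -8.8]
opening: 0.127
```

```bash
for i in 1 2 3; do python3 -m inch '[0,0,0.1,0,-1, 0,0,0.1,0,-1, 0,0,0.1,0,-1]' | egrep 'pos|force'; done
```

```text
position: [0.4999, -0.172, 0.2958]
ft_force: [0.1, 0.0, -8.1]
position: [0.4999, -0.172, 0.2948]
ft_force: [0.7, -0.2, -8.8]
position: [0.4999, -0.172, 0.2938]
ft_force: [0.1, 0.2, -8.5]
```

```bash
for i in 1 2 3; do python3 -m inch '[0,0,0.1,0,-1, 0,0,0.1,0,-1, 0,0,0.1,0,-1]' | egrep 'pos|force'; done
```

```text
position: [0.4999, -0.1721, 0.2929]
ft_force: [-0.3, 0.2, -8.3]
position: [0.4999, -0.1721, 0.2919]
ft_force: [0.1, 0.3, -8.9]
position: [0.5, -0.1721, 0.2911]
ft_force: [-0.9, -0.2, -4.5]
```

Contact begins at TCP 0.291. That equals the pick-up TCP height (0.2213) plus 70 mm, so the slots dropped straight over the key. I'll let the weight settle, then open.

```bash
python3 -m inch '[0,0,0.06,0,-1, 0,0,0.06,0,-1, 0,0,0.06,0,-1, 0,0,0.06,0,-1]';  python3 -m inch '[0,0,0,0,-0.6, 0,0,0,0,-0.5, 0,0,0,0,-0.4, 0,0,0,0,-0.3, 0,0,0,0,-0.3, 0,0,0,0,-0.3]'
```

```text
t: 10.02
position: [0.5, -0.1721, 0.2906]
tcp_rot: [3.141, 0.001, 2.215]
ft_force: [-1.5, -0.4, -1.2]
opening: 0.126
t: 10.52
position: [0.5, -0.1721, 0.2903]
tcp_rot: [3.142, 0.0, 2.215]
ft_force: [0.7, 0.3, -0.0]
opening: 0.35
```

Released with zero force. Now lift clear, shut the fingers and lower them beside the end of the bar.

```bash
python3 -m inch '[0,0,-2,0,-0.3, 0,0,-4.5,0,-0.3, 0,0,-5,0,-1, 2.7,3.5,-5,0,-1, 2.7,3.5,-5,0,-1, 2.7,3.5,-5,0,-1, 2.7,3.5,-5,0,-1, 2.7,3.5,-3,0,-1, 2.7,3.5,-0.8,0,-1, 2.7,3.5,-0.8,0,-1, 2.7,3.5,-0.8,0,-1, 2.7,3.5,-0.8,0,-1]'
python3 - <<'E'
from cell import robot; import cv2, numpy as np
s=robot.state(); print(s["position"],s["ft_force"],s["opening"])
w=robot.camera("wrist")["img"]; c=robot.camera("side")["img"]
cv2.imwrite("pics/p1.png",np.hstack([cv2.resize(w[130:430,160:460],(400,400)),cv2.resize(c[220:380,360:520],(400,400))]))
E
```

```text
t: 11.52
position: [0.5118, -0.13, 0.299]
tcp_rot: [-3.142, 0.0, 2.214]
ft_force: [0.1, 0.3, -0.0]
opening: -0.002
[ 0.51179763 -0.13001427  0.29895536] [ 0.06395496  0.31698417 -0.03914609] -0.0018603641547613665
```

View pics/p1.png

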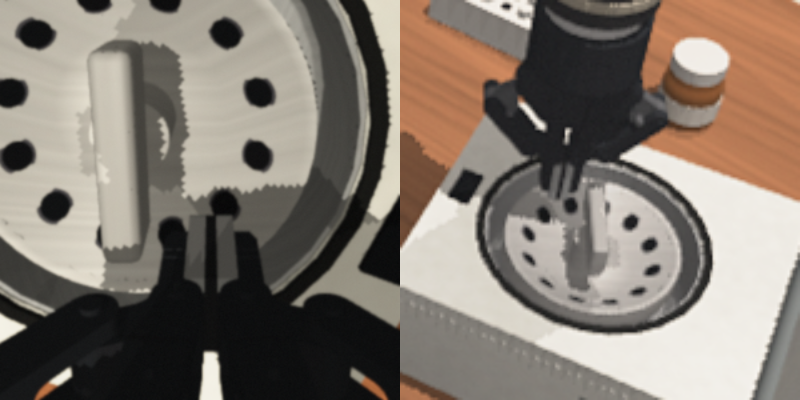

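The rotor sits level and deep in the bowl. The shut fingers stand about 6 mm beside the bar's end, overlapping it by about 9 mm. Push, exit outward and photograph the coasting.

```bash
python3 -m inch '[-0.5,0,0,0,-1, -1.2,0.05,0,0,-1, -2.7,-0.4,0,0,-1, -4.2,1.5,0,0,-1, -5,3.5,0,0,-1, -5,4,0,0,-1]'
python3 - <<'E'
from cell import robot; import cv2, numpy as np
ims=[]
for k in range(24):
    t=robot.state()["t"]; c=robot.camera("side")["img"]
    if k%2==0: ims.append(cv2.putText(cv2.resize(c[250:350,370:503],(200,150)),f"{t:.2f}",(5,15),0,.5,(0,0,255),1))
s=robot.state(); print(t,s["position"],s["ft_force"])
cv2.imwrite("pics/p2.png",np.vstack([np.hstack(ims[i:i+4]) for i in (0,4,8)]))
E
```

```text
t: 12.12
position: [0.5768, -0.1462, 0.2985]
tcp_rot: [3.14, 0.002, 2.214]
ft_force: [-0.3, 0.5, -0.3]
opening: 0.001
13.2667 [ 0.57374505 -0.14542016  0.29826696] [-0.36847063 -0.6497052   0.13388431]
```

View pics/p2.png

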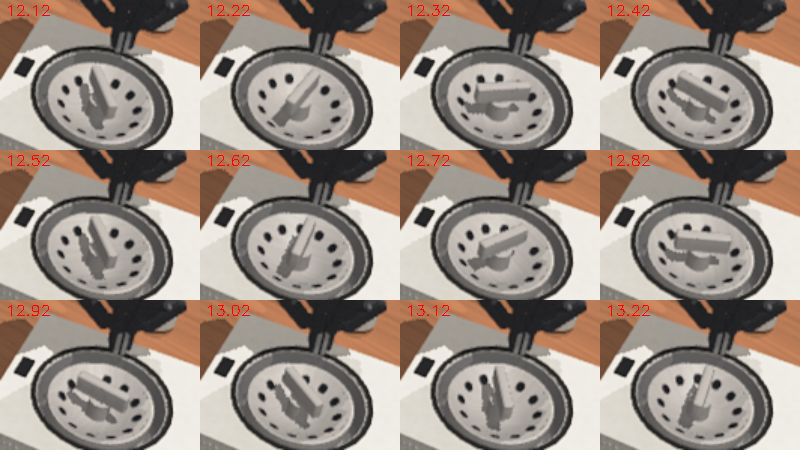

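It coasts untouched: a half turn in about 0.4 s at first, and still turning well over 1.5 rad/s after 1.1 s. Now back off upward and wait for rest.

```bash
python3 -m inch '[0,0,-3,0,-1, 0,0,-6,0,-1, 0,0,-8,0,-1, 0,0,-8,0,-1, 0,0,-8,0,-1, 0,0,-8,0,-1, 0,0,-8,0,-1, 0,0,-8,0,-1, 0,0,-8,0,-1, 0,0,-8,0,-1, 0,0,-8,0,-1, 0,0,-8,0,-1]'
for i in 1 2 3; do python3 -m inch '[0,0,0,0,-1, 0,0,0,0,-1, 0,0,0,0,-1, 0,0,0,0,-1, 0,0,0,0,-1, 0,0,0,0,-1, 0,0,0,0,-1, 0,0,0,0,-1, 0,0,0,0,-1, 0,0,0,0,-1, 0,0,0,0,-1, 0,0,0,0,-1]' | head -1; done
python3 - <<'E'
from cell import robot; import cv2, numpy as np
a=robot.camera("side")["img"]
for _ in range(10): b=robot.camera("side")["img"]
d=cv2.absdiff(a,b)[250:350,370:503]; print("diff mean/max",d.mean(),d.max(),robot.state()["t"])
top=robot.camera("top")["img"]
cv2.imwrite("pics/f.png",np.hstack([cv2.resize(b[240:360,360:520],(400,300)),cv2.resize(top,(400,300))]))
E
```

```text
t: 14.32
position: [0.5737, -0.1454, 0.3781]
tcp_rot: [-3.141, -0.0, 2.215]
ft_force: [0.2, 0.1, -0.3]
opening: 0.001
t: 15.32
t: 16.32
t: 17.32
diff mean/max 0.6478947368421053 6 17.8667
```

View pics/f.png

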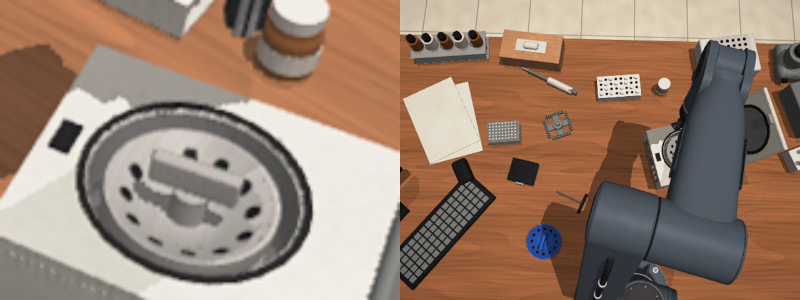

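The rotor is at rest: frames 0.5 s apart show only noise. It sits level and deep in the bowl, and the bystanders in view are undisturbed. Handing in.

```bash
python3 -c "
from cell import robot
print(robot.sign_off())"
```

```text
the job is handed in; nothing more can be done
None
```

The rotor is on the drive and appears fully home. It was pushed, coasted freely, came to rest, and I handed the job in at about 18 s.

- **Fitting:** I turned the rotor 13° on the way to line it up with the key heading I read in the wrist picture. It slid straight down over the key, so no searching turn under pressure was needed. Shoulder contact came at TCP height 0.291 m, where a home rotor should be; resting on the key would have shown at about 0.298 m. The drive carried about 8 N, roughly the rotor's weight.
- **Spin:** I let go and pushed the end of the bar with shut fingers. The side pictures show about 7–8 rad/s at first and still clearly over 1.5 rad/s 1.1 s later, with the fingers clear.
- **Rest:** Pictures 0.5 s apart at the end showed no motion, and the rotor sat level in the bowl. The bystanders I could see had not visibly moved; in the last top view the arm partly hid the centrifuge area and the T-key.
- **Limits and disagreements:**
  - I judged seating from the TCP height and the pictures, with no direct measurement of the rotor after release.
  - The early top and side estimates of the shaft differed by up to about 9 mm. I used the wrist-camera estimate and corrected the last 1–2 mm by the side force.

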